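# Open the first leaf and release the flush bolt of a bench cabinet

## Robot

A 6-joint arm with a two-finger parallel gripper is mounted at the origin on the work surface. World frame = base frame: x ahead of the robot, y to its left, z up, the work surface at z = 0. Lengths are in m, angles in rad, forces in N, time in s.
With the tool pointing down it reaches from about 0.225 to 0.725 m from the base axis. Payload 3.1 kg.
Tool frame: the origin (TCP) lies on the centre line of the jaws, within the pads' length; the fingertips stand 19 mm ahead of it and the grasp point (between the pads) is the TCP; x points along the fingers, y is the direction in which the jaws open and shut, and the axes are right-handed (so a half turn about x gives the same grasp; the last joint's range is limited). The gripper opens to 85 mm and grips with 20 to 120 N. Pads are 22 mm wide; open, the fingers measure 114 mm over their backs; the gripper's body (76 mm by 85 mm) begins 54 mm behind the grasp point. The pads swing forward as they close: fully open they stand 13 mm farther back than shut.
Start: joints at [0.99, 0.048, 0.099, 1.622, 0, 1.443], TCP at [0.23, 0.472, 0.25] pointing down, gripper open.
Joint ranges: [-2.91, 2.91], [-0.99, 1.94], [-1.21, 1.42], [-2.12, 2.29], [-1.49, 1.47], [-3.14, 3.14]. Speed limits (rad/s): [2.79, 2.79, 3.14, 3.14, 3.14, 3.14].

## Interface

Orientations are given as a unit quaternion [w, x, y, z].
In Python, from bench import r gives the robot as it stands.
- The arm moves only by the shell command python3 -m creep 'ROWS' [FORCE]. ROWS is JSON, a list of rows, each an object with "translation": the shift along the tool's x, y, z in mm, a list of three; "roll": the turn about the tool's x in rad; "fingers": the opening, from 0 (shut) to 1 (fully open). In form: [{"translation": [x, y, z], "roll": roll, "fingers": fingers}, ...]. A call has exactly 8 rows; each row shifts and turns the pose as measured when the row begins, along the tool's axes as they then stand; what a row does not reach is not made up. A row lasts 1/10 s, in which the tool goes at most 50 mm and 8.59 degrees, less where a joint would pass 70% of its speed; a pose out of reach is approached as far as the arm can. A call is refused whole if a number of a shift passes 50 or a number of a turn 0.15, either way. A call with a gripper value outside its range is refused whole. The fingers move at their own pace and stop on an object; FORCE is the grip in N (left out, the last holds). Time passes only in rows, so rows that do not move let the fingers close, or fill a call up. It gives the time, the measured TCP pose, the force and the opening at its end, in the units of the state.
- r.state(): the state, without advancing time (a new reading comes with each control period).
- r.get_image(name): name is "scene" or "top"; returns (picture, depth): 480x640x3 uint8, red, green, blue; 480x640 float32, m along the optical axis (not along the pixel's ray), 0 where there is no reading.
- r.get_calibration(name): a dict with "mtx" (3x3 intrinsics, pixels), "rvec" (rotation vector, rad) and "tvec" (3), from world to camera coordinates, as OpenCV has them. Camera axes: x right, y down, z forward; pixel columns grow to the right and rows downward; lengths in m; the calibration is good to about 2 mm. A picture is of the moment at which its call begins. get_calibration takes no time and is no camera call.
- r.job_done(): hands the job in, once; it reports no verdict.
Trained networks look in the newest picture that a camera, given by its name, has taken for a name from the list of things; names that differ only in an ending like _2 or _b are one class to them, and where a whole thing is asked for, a point or a joint stands for the part that bears it (a point fixed in the world has none). Each returns a list of dicts, best first, with "score" (0 to 1); they miss things now and then, are a little off and sometimes report something else, mostly with a low value. They report only what shows in the picture. A call takes as long as a camera call.
- r.spot_in(camera, name): "at" ([x, y, z] in m, in the coordinates of the camera as it stood for that picture, good to about 4 mm: the middle of the surface that is visible of it).
- r.outline_of(camera, name): "mask" (480x640 bool, what is visible of it).
The state is a dict: "time": time; "joints": joint angles; "qd": joint speeds; "effort": joint torques, N m; "tool_pos": TCP position; "tool_rot": TCP orientation; "wrist_force": force on the tool from outside, world axes, zero at the start; "ft_torque": the same for the moment, N m; "gripper_width": opening from 0.0 (shut) to 1.0 (fully open).
Only numpy, scipy, OpenCV 4.12 (cv2) and the standard library are available. Lean on these libraries where they do the work, as an engineer would, in place of code of your own. Each camera call takes 0.05 s, during which the arm holds its last target. There are 200 camera calls.

## Task

Free both leaves of the bench cabinet: by its pull, swing the active leaf (on the robot's left, its thin edge laps over the other) wide open to about a right angle or more and leave it so. Then push the flush bolt's tab, which that leaf was covering, fully down so that the right-hand leaf is no longer bolted.

Things in the scene. Friction and masses are not known exactly. Their poses are not given: they have to be found in the camera images.
- cabinet: Cream sheet-metal bench cabinet, 260 deep, 400 wide, 262 high (all lengths in mm). Origin: bench level, middle of the carcass front; x points into the cabinet (front looks to -x, the robot), y to the robot's left, z up. Two leaves 50 thick lie on the front (x -50 to 0), tops at z 246; roof flush with the carcass front but for a keeper (x -16 to 0, y -40 to -4, z 248 to 262); thin rail on it.
- active_leaf (a joint): Angle of the left leaf, rad: 0 shut, grows as it swings to the robot (clockwise from above), stop at 1.9. May start ajar to 0.12. Stays where left (0.25 N m friction). Hinge: upright line x 0, y +200 in the cabinet's frame. Leaf is full thickness down to y 4; a 6 mm lap runs on to y -52 in front of the right leaf's strip. Its sweep is clear of the glassware near the right leaf.
- active_pull (a point): Middle of the active leaf's pull: level round steel bar, 10 thick, 80 long, along the leaf's width, its centre line 48 in front of the leaf's face. When shut it is at x -98, y 40, z 215 in the cabinet's frame; it and its axes turn with the leaf (160 from the hinge along the leaf). The right leaf has a like pull at y -120: not that one.
- flush_bolt (a joint): Travel of the flush bolt, m: 0 fully up (in its keeper), 0.024 fully down (released). Slides straight down with about 3 N friction, stays where left; may start up to 0.003 down. It is on the right (passive) leaf, which stays bolted shut until the bolt is down.
- bolt_tab (a point): Top of the bolt's level steel tab, 24 wide (y), 8 thick, standing out from x -12 to -43 in the cabinet's frame; this point at x -30, y -22, z 228 with the bolt up. Axes as the cabinet's. It stands on the right leaf's set-back strip (12 thick, y -58 to -2; to the right of it the leaf is 50 thick), hidden by the lap while shut. The steel piece below it (z 127) is a fixed strike.

How it is judged:
On the way, in this order (a step that is already met when the one before it is completed fails the run):
1. the active leaf is swung wide open (at least 75 degrees) while the flush bolt is still up (value of joint active_leaf above 1.3 rad and value of joint flush_bolt below 0.008 m), for 0.2 s.
2. the flush bolt is pushed down at least 16 mm with the active leaf open (value of joint flush_bolt above 0.016 m and value of joint active_leaf above 1.3 rad), for 0.2 s.
At the end, for the whole second after the job is handed in: The active leaf stands open by 1.3 rad (75 degrees) or more and at rest, and the flush bolt is down by 16 mm or more of its 24 mm (all of step 2 and velocity of joint active_leaf between -0.05 and 0.05 rad/s); the robot touches nothing.
It also fails if it takes over 43 s, if anything falls off the work surface, if the arm or the gripper's body presses on something with over 40 N, if the wrist force passes 120 N, or if a joint passes its speed limit or range.

## Working session

There is one attempt and no reset: what is moved stays moved. The work goes in short steps, Python scripts to look and compute and a shell command to move; the robot and the scene stay as the last step left them, time stands still between calls to the robot, and variables do not carry over. Pictures are saved under pics/ and viewed, about 8 in all and at most 12, crops included, and the job is handed in when it is done.

```bash
ls; mkdir -p pics
cat > h.py <<'E'
import numpy as np, cv2
from bench import r
def cal(n):
    c=r.get_calibration(n); R=cv2.Rodrigues(np.array(c["rvec"],float))[0]; return np.array(c["mtx"]),R,np.array(c["tvec"],float).ravel()
def c2w(n,p):
    K,R,t=cal(n); return (np.asarray(p)-t)@R
def cloud(n,d):
    K,R,t=cal(n); v,u=np.mgrid[:480,:640]
    P=np.dstack([(u-K[0,2])*d/K[0,0],(v-K[1,2])*d/K[1,1],d]); return (P-t)@R
def w2p(n,p):
    K,R,t=cal(n); q=(R@np.asarray(p)+t); q=K@q; return q[:2]/q[2]
E
python3 - <<'E'
from h import *
s=r.state(); print({k:np.round(v,3) for k,v in s.items()})
for n in("scene","top"):
    im,d=r.get_image(n); cv2.imwrite(f"pics/{n}0.png",im[:,:,::-1]); np.save(f"{n}0.npy",d)
    K,R,t=cal(n); print(n,"cam at",-R.T@t, "fwd",R[2])
    for k in("cabinet","active_leaf","active_pull","flush_bolt","bolt_tab"):
        print(k,[(round(o["score"],2),np.round(c2w(n,o["at"]),3)) for o in r.spot_in(n,k)])
E
```

```text
pics
{'time': np.float64(0.0), 'joints': array([ 0.99 ,  0.049,  0.098,  1.622, -0.   ,  1.443]), 'qd': array([ 0.001,  0.002, -0.001,  0.002,  0.001, -0.001]), 'effort': array([ 0.0000e+00, -3.3878e+01,  3.2002e+01,  2.0000e-02, -0.0000e+00,
       -0.0000e+00]), 'tool_pos': array([0.229, 0.472, 0.249]), 'tool_rot': array([ 0.689,  0.158,  0.689, -0.159]), 'wrist_force': array([ 0.168,  0.637, -0.706]), 'ft_torque': array([-0.041,  0.048, -0.016]), 'gripper_width': np.float64(1.0)}
scene cam at [ 0.77440909 -0.1277118   0.85383586] fwd [-0.19251198  0.26267819 -0.94548364]
cabinet [(0.59, array([ 0.712, -0.082,  0.266]))]
active_leaf [(0.67, array([ 0.588, -0.063,  0.248]))]
active_pull [(0.7, array([ 0.587, -0.062,  0.245]))]
flush_bolt [(0.84, array([ 0.601, -0.148,  0.23 ]))]
bolt_tab [(0.52, array([ 0.604, -0.147,  0.227]))]
top cam at [0.53182513 0.07292225 0.81606284] fwd [ 0.11759251  0.00625692 -0.99304222]
cabinet [(0.83, array([ 0.709, -0.108,  0.257]))]
active_leaf [(0.69, array([ 0.579, -0.041,  0.247]))]
active_pull [(0.95, array([ 0.578, -0.046,  0.247]))]
flush_bolt [(0.58, array([ 0.612, -0.141,  0.228]))]
bolt_tab [(0.59, array([ 0.609, -0.145,  0.224]))]
```

View pics/top0.png

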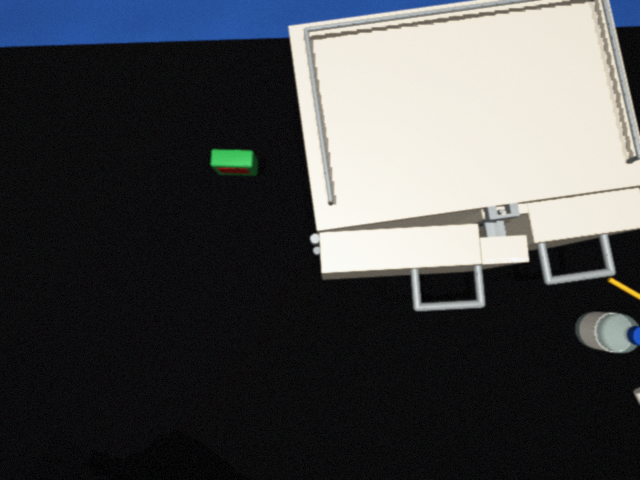

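View pics/scene0.png

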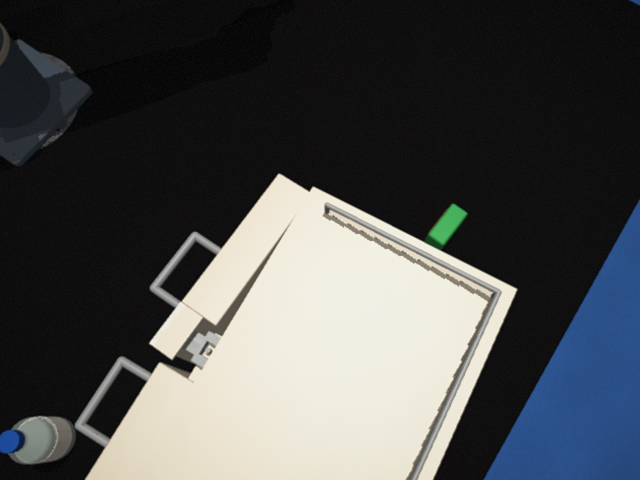

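The top picture shows the cabinet turned about 8° and its front-left corner at about (318,230). The active leaf is ajar with its pull bar at (415–483, 305). The bolt keeper is at (500,212), and the bottle stands by the right leaf's pull at (607,332). I'll fit the pose from the depth next.

```bash
cat > fit.py <<'E'
from h import *
P=cloud("top",np.load("top0.npy")); Z=P[...,2]
S=cloud("scene",np.load("scene0.npy"))
roof=(abs(Z-.262)<.005); roof[:, :290]=0
# side edge (left) & front edge from image rows/cols
L=[];F=[]
for v in range(60,215,3):
    u=np.where(roof[v])[0]
    if len(u): L.append(P[v,u[0],:2])
for u in list(range(345,480,3))+list(range(535,630,3)):
    v=np.where(roof[:,u])[0]
    if len(v): F.append(P[v[-1],u,:2])
def line(p):
    vx,vy,x,y=cv2.fitLine(np.array(p,np.float32),cv2.DIST_HUBER,0,.001,.001).ravel(); return np.array([vx,vy]),np.array([x,y])
dl,pl=line(L);df,pf=line(F)
dl*=np.sign(dl[0]);df*=np.sign(df[1])
print("roof z",np.median(Z[roof]),"yaw side",np.arctan2(dl[1],dl[0]),"yaw front",np.arctan2(-df[0],df[1]))
a,b=np.linalg.solve(np.c_[dl,-df],pf-pl); C=pl+a*dl; print("corner",C)
yaw=np.arctan2(-df[0],df[1])
ey=np.array([-np.sin(yaw),np.cos(yaw)]);ex=np.array([np.cos(yaw),np.sin(yaw)])
O=C-.2*ey; print("origin",O)
for n,Q in(("top",P),("scene",S)):
    q=(Q[...,:2]-O); X=q@ex;Y=q@ey
    m=(abs(Q[...,2]-.215-.003)<.009)&(X<-.07)&(X>-.16)&(Y<.1)
    for lab,mm in(("act",m&(Y>-.06)),("right",m&(Y<-.06))):
        pts=Q[mm]
        if len(pts)>5:
            print(n,lab,len(pts),"mean",pts.mean(0),"cab range",X[mm].min(),X[mm].max(),Y[mm].min(),Y[mm].max())
    # leaf top front edge / angle
    m=(abs(Q[...,2]-.246)<.005)&(Y>-.06)&(Y<.19)&(X<-.0)
    x,y=X[m],Y[m]; 
    e=[(Y[m&(abs(Y-c)<.004)].mean(),X[m&(abs(Y-c)<.004)].min()) for c in np.arange(.02,.19,.02) if (m&(abs(Y-c)<.004)).any()]
    if len(e)>3:
        k=np.polyfit(*zip(*e),1); print(n,"leaf front edge angle",np.arctan(k[0]),"x at y=.2",np.polyval(k,.2), "z",np.median(Q[m][:,2]))
E
python3 fit.py
```

```text
roof z 0.26180657301153654 yaw side 0.10961016 yaw front 0.11076255
corner [0.608817   0.07790988]
origin [ 0.6309242  -0.12086455]
top act 1048 mean [ 0.52599664 -0.08549278  0.2184009 ] cab range -0.11902363523357921 -0.07004750169786127 -0.045819740931416796 0.09394814633544854
top right 896 mean [ 0.552675   -0.24829677  0.21844325] cab range -0.10306720648394617 -0.07006881212351632 -0.1641314091678086 -0.07354029268221036
top leaf front edge angle 0.08437977020600433 x at y=.2 -0.05030184985015616 z 0.24556499302456053
scene act 1018 mean [ 0.52613256 -0.0864547   0.21899111] cab range -0.11789354944905094 -0.07036106057620811 0.0008086571657845421 0.0926025500685896
scene right 1103 mean [ 0.55415851 -0.25139333  0.21924497] cab range -0.10227562131342748 -0.07000522647207708 -0.16503944009436067 -0.07515410855966582
scene leaf front edge angle 0.08671599745955927 x at y=.2 -0.04886418182408066 z 0.24613913759942052
```

Both cameras agree: yaw is 0.110, the origin is (0.631,-0.121) and the leaf is ajar by about 0.086 rad. Next is a helper that gives the remaining offsets in tool axes.

```bash
cat > g.py <<'E'
from h import *
from scipy.spatial.transform import Rotation as Ro
O=np.array([.631,-.121]);yaw=.110
ex=np.array([np.cos(yaw),np.sin(yaw)]);ey=np.array([-ex[1],ex[0]])
cab=lambda x,y:O+x*ex+y*ey
def pull(th,extra=0):
    s,c=np.sin(th),np.cos(th); return cab(-.16*s-(.098+extra)*c,.2-.16*c+(.098+extra)*s)
def tool():
    s=r.state(); q=s["tool_rot"]; return s,Ro.from_quat([q[1],q[2],q[3],q[0]]).as_matrix()
def go(xy,z,yang):  # yang: wanted world angle of tool y (mod pi)
    s,M=tool(); d=M.T@(np.r_[xy,z]-s["tool_pos"])
    cur=np.arctan2(M[1,1],M[0,1]); dy=(yang-cur+np.pi/2)%np.pi-np.pi/2
    print("t",round(s["time"],2),"pos",s["tool_pos"].round(4),"j",np.round(s["joints"],2),"xaxis",M[:,0].round(3),"| shift mm",(d*1000).round(1),"roll",round(-dy,3),"F",np.round(s["wrist_force"],1),"w",round(s["gripper_width"],3))
E
python3 - <<'E'
from g import *
th=.086
print("pull",pull(th),"tab",cab(-.036,-.024))
go(pull(th),.32,yaw-th)
P=cloud("scene",np.load("scene0.npy")); q=P[...,:2]-O;X=q@ex;Y=q@ey
m=(X<-.12)&(Y<.1)&(P[...,2]>.03)&(X>-.4); print("glass max z",np.percentile(P[m][:,2],99) if m.any() else None,X[m].max(),Y[m].max())
E
```

```text
pull [ 0.51491219 -0.08451448] tab [ 0.59785226 -0.14880697]
t 0.6 pos [0.2297 0.4721 0.2504] j [0.99 0.05 0.1  1.62 0.   1.44] xaxis [ 0.  0. -1.] | shift mm [ -69.7 -375.7  500. ] roll 1.094 F [0.1 0.3 0.2] w 1.003
glass max z 0.13246688342827062 -0.16367486013526505 -0.20625964603450375
```

```bash
python3 -m creep '[{"translation":[-15,0,0],"roll":-0.14,"fingers":0.5},{"translation":[-15,0,0],"roll":-0.14,"fingers":0.5},{"translation":[-15,0,0],"roll":-0.14,"fingers":0.5},{"translation":[-15,0,0],"roll":-0.14,"fingers":0.5},{"translation":[-10,0,0],"roll":-0.14,"fingers":0.5},{"translation":[0,0,0],"roll":-0.14,"fingers":0.5},{"translation":[0,0,0],"roll":-0.14,"fingers":0.5},{"translation":[0,0,0],"roll":-0.14,"fingers":0.5}]' 40
python3 -c "
from g import *
go(pull(.086),.32,yaw-.086)"
```

```text
time: 1.4
tool_pos: [0.2297, 0.4721, 0.3234]
tool_rot: [0.663, -0.247, 0.663, 0.247]
wrist_force: [0.4, 0.3, -0.4]
gripper_width: 0.495
t 1.4 pos [0.2297 0.4721 0.3234] j [ 0.99  0.08  0.28  1.77 -0.    0.28] xaxis [ 0.  0. -1.] | shift mm [   3.3 -607.6 -148. ] roll -0.882 F [ 0.4  0.3 -0.4] w 0.495
```

```bash
python3 -m creep '[{"translation":[0,0,0],"roll":-0.11,"fingers":0.5},{"translation":[0,0,0],"roll":-0.11,"fingers":0.5},{"translation":[0,0,0],"roll":-0.11,"fingers":0.5},{"translation":[0,0,0],"roll":-0.11,"fingers":0.5},{"translation":[0,0,0],"roll":-0.11,"fingers":0.5},{"translation":[0,0,0],"roll":-0.11,"fingers":0.5},{"translation":[0,0,0],"roll":-0.11,"fingers":0.5},{"translation":[0,0,0],"roll":-0.11,"fingers":0.5}]'
python3 -c "
from g import *
go(pull(.086),.32,yaw-.086)"
```

```text
time: 2.2
tool_pos: [0.2299, 0.4724, 0.3244]
tool_rot: [0.486, -0.515, 0.484, 0.515]
wrist_force: [-0.1, -0.6, -0.8]
gripper_width: 0.495
t 2.2 pos [0.2299 0.4724 0.3244] j [ 0.99  0.08  0.28  1.77 -0.   -0.64] xaxis [ 0.001  0.002 -1.   ] | shift mm [   3.7 -251.  -573. ] roll 0.036 F [-0.1 -0.6 -0.8] w 0.495
```

```bash
python3 -m creep '[{"translation":[0,-18,-41],"roll":0,"fingers":0.5},{"translation":[0,-18,-41],"roll":0,"fingers":0.5},{"translation":[0,-18,-41],"roll":0,"fingers":0.5},{"translation":[0,-18,-41],"roll":0,"fingers":0.5},{"translation":[0,-18,-41],"roll":0,"fingers":0.5},{"translation":[0,-18,-41],"roll":0,"fingers":0.5},{"translation":[0,-18,-41],"roll":0,"fingers":0.5},{"translation":[0,-18,-41],"roll":0,"fingers":0.5}]'
python3 -c "
from g import *
go(pull(.086),.32,yaw-.086)"
```

```text
time: 3.0
tool_pos: [0.3985, 0.1489, 0.3229]
tool_rot: [-0.483, 0.519, -0.478, -0.519]
wrist_force: [0.9, 0.6, 0.2]
gripper_width: 0.503
t 3.0 pos [0.3985 0.1489 0.3229] j [ 0.2  -0.18  0.03  1.77  0.   -1.45] xaxis [ 0.005  0.004 -1.   ] | shift mm [   2.4  -98.2 -241.7] roll 0.053 F [0.9 0.6 0.2] w 0.503
```

```bash
python3 -m creep '[{"translation":[0,-15,-38],"roll":0.01,"fingers":0.5},{"translation":[0,-15,-38],"roll":0.01,"fingers":0.5},{"translation":[0,-16,-38],"roll":0.01,"fingers":0.5},{"translation":[0,-16,-38],"roll":0.01,"fingers":0.5},{"translation":[0,-16,-38],"roll":0.01,"fingers":0.5},{"translation":[0,-14,-35],"roll":0,"fingers":0.5},{"translation":[0,-6,-17],"roll":0,"fingers":0.5},{"translation":[0,0,0],"roll":0,"fingers":0.5}]'
python3 - <<'E'
from g import *
go(pull(.086),.32,yaw-.086)
im,d=r.get_image("top"); cv2.imwrite("pics/top1.png",im[:,:,::-1])
im,d=r.get_image("scene"); cv2.imwrite("pics/scene1.png",im[:,:,::-1])
E
```

```text
time: 3.8
tool_pos: [0.5128, -0.1048, 0.3224]
tool_rot: [-0.499, 0.505, -0.493, -0.502]
wrist_force: [-0.0, -0.1, 0.0]
gripper_width: 0.5
t 3.8 pos [ 0.5128 -0.1048  0.3224] j [-0.33  0.07  0.26  1.76  0.01 -1.92] xaxis [ 0.009  0.004 -1.   ] | shift mm [ 2.5 -2.4 20.2] roll -0.009 F [-0.  -0.1  0. ] w 0.5
```

View pics/scene1.png

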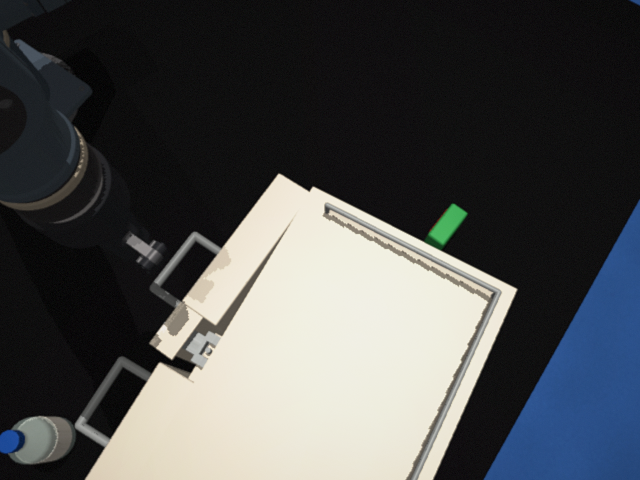

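The scene picture shows the gripper at about (145,248), above and in front of the active pull bar at (155–195, 235–290). The route is clear. I'll correct sideways and then descend.

```bash
python3 -m creep '[{"translation":[0,-2,10],"roll":-0.005,"fingers":0.5},{"translation":[0,-1,10],"roll":0,"fingers":0.5},{"translation":[0,0,0],"roll":0,"fingers":0.5},{"translation":[15,0,0],"roll":0,"fingers":0.5},{"translation":[15,0,0],"roll":0,"fingers":0.5},{"translation":[15,0,0],"roll":0,"fingers":0.5},{"translation":[0,0,0],"roll":0,"fingers":0.5},{"translation":[0,0,0],"roll":0,"fingers":0.5}]'
python3 - <<'E'
from g import *
go(pull(.086),.218,yaw-.086)
E
```

```text
time: 4.7
tool_pos: [0.5144, -0.0712, 0.2809]
tool_rot: [-0.496, 0.512, -0.486, -0.506]
wrist_force: [0.3, 0.1, -0.4]
gripper_width: 0.498
t 4.7 pos [ 0.5144 -0.0712  0.2809] j [-0.27  0.03  0.14  1.67  0.01 -1.88] xaxis [ 0.015  0.005 -1.   ] | shift mm [ 62.9   1.  -13.6] roll 0.013 F [ 0.3  0.1 -0.4] w 0.498
```

```bash
python3 -m creep '[{"translation":[0,0,-8],"roll":0,"fingers":0.5},{"translation":[0,0,0],"roll":0,"fingers":0.5},{"translation":[12,0,0],"roll":0,"fingers":0.5},{"translation":[12,0,0],"roll":0,"fingers":0.5},{"translation":[12,0,0],"roll":0,"fingers":0.5},{"translation":[12,0,0],"roll":0,"fingers":0.5},{"translation":[8,0,0],"roll":0,"fingers":0.5},{"translation":[0,0,0],"roll":0,"fingers":0.5}]'
python3 - <<'E'
from g import *
go(pull(.086),.218,yaw-.086)
im,d=r.get_image("scene"); cv2.imwrite("pics/scene2.png",cv2.resize(im[150:400,60:360,::-1],None,fx=2,fy=2))
E
```

```text
time: 5.5
tool_pos: [0.516, -0.0795, 0.2214]
tool_rot: [-0.496, 0.513, -0.485, -0.506]
wrist_force: [0.3, -0.1, 0.7]
gripper_width: 0.499
t 5.5 pos [ 0.516  -0.0795  0.2214] j [-0.29  0.02  0.01  1.55  0.01 -1.89] xaxis [ 0.017  0.004 -1.   ] | shift mm [ 3.4  1.4 -5. ] roll 0.013 F [ 0.3 -0.1  0.7] w 0.499
```

View pics/scene2.png

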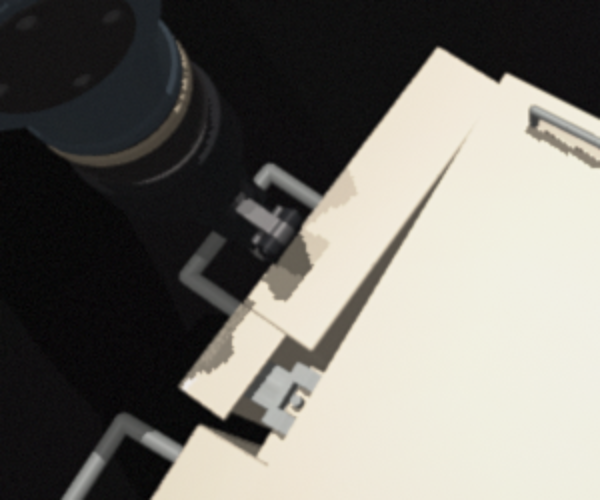

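The fingers straddle the active pull's bar in the crop, at about (265,225). I'll close them to a loose cage and start the arc.

```bash
python3 -m creep '[{"translation":[2,1,-3],"roll":0,"fingers":0.22},{"translation":[0,0,0],"roll":0,"fingers":0.22},{"translation":[0,0,0],"roll":0,"fingers":0.22},{"translation":[0,8,5],"roll":0.05,"fingers":0.22},{"translation":[0,12,8],"roll":0.08,"fingers":0.22},{"translation":[0,12,8],"roll":0.08,"fingers":0.22},{"translation":[0,8,5],"roll":0.05,"fingers":0.22},{"translation":[0,0,0],"roll":0,"fingers":0.22}]' 30
cat > arc.py <<'E'
from g import *
from scipy.optimize import minimize_scalar
s,M=tool(); p=s["tool_pos"][:2]
th=minimize_scalar(lambda t:np.linalg.norm(pull(t)-p),bounds=(0,1.9),method="bounded").x
cur=np.arctan2(M[1,1],M[0,1]); print("theta pos",th,"theta tool",(yaw-cur+np.pi)%(2*np.pi))
go(pull(th),.218,yaw-th); go(pull(th+.3),.218,yaw-th-.3)
E
python3 arc.py
```

```text
time: 6.35
tool_pos: [0.4808, -0.0557, 0.2233]
tool_rot: [0.563, -0.445, 0.546, 0.431]
wrist_force: [0.4, -0.3, 0.4]
gripper_width: 0.218
theta pos 0.3258974497366601 theta tool 0.3440286047475509
t 6.35 pos [ 0.4808 -0.0557  0.2233] j [-0.26 -0.1  -0.1   1.54  0.01 -1.6 ] xaxis [ 0.031 -0.    -1.   ] | shift mm [ 5.2  1.4 -2.2] roll -0.018 F [ 0.4 -0.3  0.4] w 0.218
t 6.35 pos [ 0.4808 -0.0557  0.2233] j [-0.26 -0.1  -0.1   1.54  0.01 -1.6 ] xaxis [ 0.031 -0.    -1.   ] | shift mm [ 4.2 45.  33.1] roll 0.282 F [ 0.4 -0.3  0.4] w 0.218
```

```bash
python3 -m creep '[{"translation":[2,11,6],"roll":0.06,"fingers":0.22},{"translation":[1,12.5,8],"roll":0.08,"fingers":0.22},{"translation":[1,12.5,8],"roll":0.08,"fingers":0.22},{"translation":[0,12.5,8],"roll":0.08,"fingers":0.22},{"translation":[0,12.5,8],"roll":0.08,"fingers":0.22},{"translation":[0,8,5],"roll":0.05,"fingers":0.22},{"translation":[0,0,0],"roll":0,"fingers":0.22},{"translation":[0,0,0],"roll":0,"fingers":0.22}]' 
python3 arc.py
```

```text
time: 7.15
tool_pos: [0.4425, 0.007, 0.2236]
tool_rot: [0.651, -0.318, 0.623, 0.295]
wrist_force: [0.2, 0.2, -0.2]
gripper_width: 0.218
theta pos 0.7290610633889177 theta tool 0.7845594195606957
t 7.15 pos [0.4425 0.007  0.2236] j [-0.13 -0.23 -0.21  1.53 -0.   -1.03] xaxis [ 0.051 -0.012 -0.999] | shift mm [ 5.3  3.4 -6. ] roll -0.055 F [ 0.2  0.2 -0.2] w 0.218
t 7.15 pos [0.4425 0.007  0.2236] j [-0.13 -0.23 -0.21  1.53 -0.   -1.03] xaxis [ 0.051 -0.012 -0.999] | shift mm [ 4.  48.2 27.7] roll 0.245 F [ 0.2  0.2 -0.2] w 0.218
```

```bash
python3 -m creep '[{"translation":[2,11,4],"roll":0.04,"fingers":0.22},{"translation":[2,11,6],"roll":0.06,"fingers":0.22},{"translation":[1,11,6.5],"roll":0.06,"fingers":0.22},{"translation":[0,11,7],"roll":0.06,"fingers":0.22},{"translation":[0,11,7],"roll":0.06,"fingers":0.22},{"translation":[0,8,5],"roll":0.05,"fingers":0.22},{"translation":[0,0,0],"roll":0,"fingers":0.22},{"translation":[0,0,0],"roll":0,"fingers":0.22}]' 
python3 arc.py
```

```text
time: 7.95
tool_pos: [0.4317, 0.0704, 0.2199]
tool_rot: [0.698, -0.208, 0.661, 0.181]
wrist_force: [-0.5, 0.1, -0.1]
gripper_width: 0.219
theta pos 1.089390054526357 theta tool 1.1240008493415594
t 7.95 pos [0.4317 0.0704 0.2199] j [ 0.02 -0.25 -0.24  1.52 -0.02 -0.53] xaxis [ 0.062 -0.023 -0.998] | shift mm [ 1.3  5.1 -8.9] roll -0.035 F [-0.5  0.1 -0.1] w 0.219
t 7.95 pos [0.4317 0.0704 0.2199] j [ 0.02 -0.25 -0.24  1.52 -0.02 -0.53] xaxis [ 0.062 -0.023 -0.998] | shift mm [ 0.4 49.1 25.8] roll 0.265 F [-0.5  0.1 -0.1] w 0.219
```

```bash
python3 -m creep '[{"translation":[0,12,3],"roll":0.06,"fingers":0.22},{"translation":[0,13,5],"roll":0.07,"fingers":0.22},{"translation":[0,13,7],"roll":0.08,"fingers":0.22},{"translation":[0,13,8],"roll":0.08,"fingers":0.22},{"translation":[0,13,8],"roll":0.08,"fingers":0.22},{"translation":[0,13,8],"roll":0.08,"fingers":0.22},{"translation":[0,7,5],"roll":0.04,"fingers":0.22},{"translation":[0,0,0],"roll":0,"fingers":0.22}]' 
python3 arc.py
python3 - <<'E'
from g import *
im,d=r.get_image("top"); cv2.imwrite("pics/top3.png",im[:,:,::-1])
E
```

```text
time: 8.75
tool_pos: [0.4508, 0.1547, 0.2195]
tool_rot: [0.73, -0.031, 0.682, 0.004]
wrist_force: [-0.7, -1.5, 0.2]
gripper_width: 0.22
theta pos 1.5835338027847876 theta tool 1.6333094070464478
t 8.75 pos [0.4508 0.1547 0.2195] j [ 0.22 -0.14 -0.15  1.51 -0.05  0.17] xaxis [ 0.069 -0.037 -0.997] | shift mm [  0.6   5.7 -10.3] roll -0.05 F [-0.7 -1.5  0.2] w 0.22
t 8.75 pos [0.4508 0.1547 0.2195] j [ 0.22 -0.14 -0.15  1.51 -0.05  0.17] xaxis [ 0.069 -0.037 -0.997] | shift mm [ 1.  50.3 23.6] roll 0.25 F [-0.7 -1.5  0.2] w 0.22
```

View pics/top3.png

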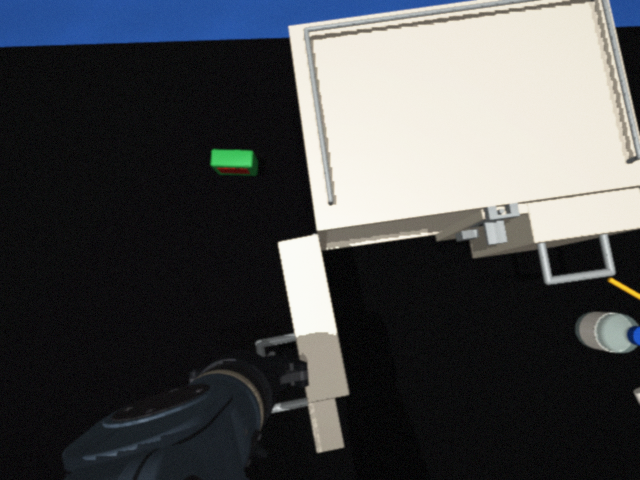

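The leaf stands at about a right angle to the cabinet in the top picture, pointing down from the hinge at (318,235) to (330,450). The bolt's tab is uncovered at (497,232). I'll open the fingers and withdraw upwards.

```bash
python3 -m creep '[{"translation":[0,0,0],"roll":0,"fingers":0.45},{"translation":[0,0,0],"roll":0,"fingers":0.45},{"translation":[-8,0,0],"roll":0,"fingers":0.45},{"translation":[-18,0,0],"roll":0,"fingers":0.45},{"translation":[-25,0,0],"roll":0,"fingers":0.45},{"translation":[-25,0,0],"roll":0,"fingers":0.45},{"translation":[-25,0,0],"roll":0,"fingers":0},{"translation":[0,0,0],"roll":0,"fingers":0}]'
python3 - <<'E'
from g import *
s,M=tool(); tip=M[:,0]*.019
go(cab(-.036,-.024)-tip[:2],.33,yaw+np.pi/2)
E
```

```text
time: 9.6
tool_pos: [0.4421, 0.1551, 0.3258]
tool_rot: [0.73, -0.031, 0.683, 0.004]
wrist_force: [0.2, -0.2, -0.6]
gripper_width: 0.117
t 9.6 pos [0.4421 0.1551 0.3258] j [ 0.23 -0.12  0.09  1.72 -0.05  0.18] xaxis [ 0.068 -0.038 -0.997] | shift mm [  17.6 -310.3  138.8] roll -0.061 F [ 0.2 -0.2 -0.6] w 0.117
```

```bash
python3 -m creep '[{"translation":[0,-30,14],"roll":-0.01,"fingers":0},{"translation":[2,-40,18],"roll":-0.01,"fingers":0},{"translation":[2,-40,18],"roll":-0.01,"fingers":0},{"translation":[2,-40,18],"roll":-0.01,"fingers":0},{"translation":[2,-40,18],"roll":-0.01,"fingers":0},{"translation":[2,-40,18],"roll":-0.01,"fingers":0},{"translation":[2,-25,10],"roll":0,"fingers":0},{"translation":[0,0,0],"roll":0,"fingers":0}]'
cat > tab.py <<'E'
from g import *
s,M=tool(); tip=M[:,0]*.019
go(cab(-.036,-.024)-tip[:2],.30,yaw+np.pi/2); go(cab(-.036,-.024)-tip[:2],.222,yaw+np.pi/2)
t=s["tool_pos"]+tip; d=t[:2]-O; print("tip cab",d@ex,d@ey,t[2])
E
python3 tab.py
```

```text
time: 10.4
tool_pos: [0.5809, -0.099, 0.3302]
tool_rot: [0.729, -0.056, 0.681, 0.028]
wrist_force: [0.0, 0.6, 1.3]
gripper_width: -0.003
t 10.4 pos [ 0.5809 -0.099   0.3302] j [-0.28  0.18  0.4   1.72 -0.01 -0.39] xaxis [ 0.07  -0.034 -0.997] | shift mm [ 32.9 -49.3   7.6] roll 0.007 F [0.  0.6 1.3] w -0.003
t 10.4 pos [ 0.5809 -0.099   0.3302] j [-0.28  0.18  0.4   1.72 -0.01 -0.39] xaxis [ 0.07  -0.034 -0.997] | shift mm [110.6 -46.    2.5] roll 0.007 F [0.  0.6 1.3] w -0.003
tip cab -0.046106333812116894 0.026575724408868323 0.31125022040197087
```

```bash
python3 -m creep '[{"translation":[0,-12,2],"roll":0.005,"fingers":0},{"translation":[0,-12,2],"roll":0,"fingers":0},{"translation":[0,-12,2],"roll":0,"fingers":0},{"translation":[5,-8,1],"roll":0,"fingers":0},{"translation":[10,0,0],"roll":0,"fingers":0},{"translation":[10,0,0],"roll":0,"fingers":0},{"translation":[0,0,0],"roll":0,"fingers":0},{"translation":[0,0,0],"roll":0,"fingers":0}]' 
python3 tab.py
python3 - <<'E'
from g import *
im,d=r.get_image("scene"); cv2.imwrite("pics/scene4.png",cv2.resize(im[230:430,60:360,::-1],None,fx=2.5,fy=2.5))
np.save("scene4.npy",d)
E
```

```text
time: 11.2
tool_pos: [0.5938, -0.1435, 0.3043]
tool_rot: [0.728, -0.054, 0.682, 0.028]
wrist_force: [0.9, -0.4, 0.0]
gripper_width: -0.0
t 11.2 pos [ 0.5938 -0.1435  0.3043] j [-0.34  0.22  0.4   1.67 -0.01 -0.46] xaxis [ 0.067 -0.032 -0.997] | shift mm [ 4.7 -4.8  1.9] roll 0.005 F [ 0.9 -0.4  0. ] w -0.0
t 11.2 pos [ 0.5938 -0.1435  0.3043] j [-0.34  0.22  0.4   1.67 -0.01 -0.46] xaxis [ 0.067 -0.032 -0.997] | shift mm [82.4 -1.8 -3. ] roll 0.005 F [ 0.9 -0.4  0. ] w -0.0
tip cab -0.038202350259024666 -0.01899462113286552 0.2853806510287511
```

View pics/scene4.png

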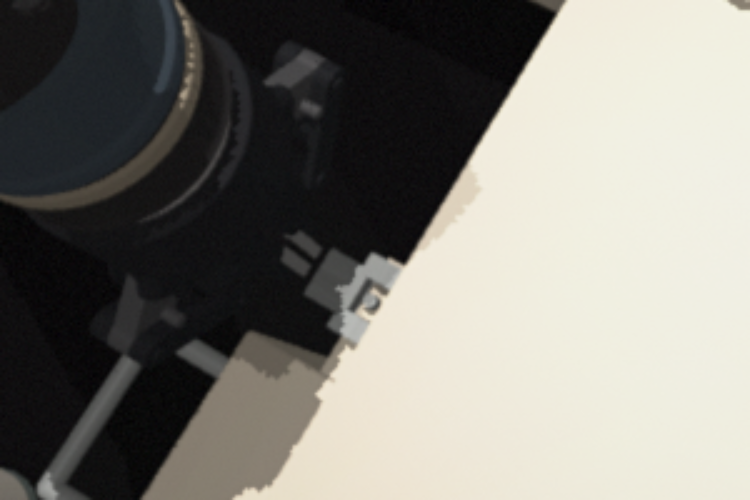

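The crop shows the closed fingertips at about (300,255), just in front of the tab at (330,280). The wide linkage knuckles are at (305,70) and (125,320). I need to check the knuckles' height above the TCP against the right leaf's top at z 246.

Run:
```python
from g import *
P=cloud("scene",np.load("scene4.npy")); s,M=tool()
Q=(P-s["tool_pos"])@M  # tool coords
v,u=np.mgrid[:480,:640]
for nm,(u0,u1,v0,v1) in dict(left=(160,200,245,305),right=(95,140,335,375),tip=(170,200,320,350)).items():
    m=(u>u0)&(u<u1)&(v>v0)&(v<v1)&(P[...,2]>.26)
    q=Q[m]*1000; m2=(abs(q[:,2])<60)&(abs(q[:,1])<100); q=q[m2]; print(nm,len(q))
    for lo in range(-90,20,10):
        k=(q[:,0]>=lo)&(q[:,0]<lo+10)
        if k.sum()>3: print("  x",lo,"n",k.sum(),"y",np.percentile(q[k,1],[2,98]).round(),"z",np.percentile(q[k,2],[2,98]).round())
```

```text
left 1727
  x -90 n 108 y [32. 48.] z [-4. 12.]
  x -80 n 379 y [40. 59.] z [-10.  14.]
  x -70 n 181 y [15. 58.] z [ 5. 18.]
  x -60 n 174 y [32. 51.] z [ 1. 13.]
  x -50 n 116 y [23. 43.] z [ 7. 13.]
  x -40 n 144 y [19. 35.] z [ 1. 15.]
  x -30 n 4 y [22. 29.] z [13. 13.]
right 1328
  x -90 n 182 y [-50. -31.] z [-4. 13.]
  x -80 n 517 y [-62. -30.] z [-10.  14.]
  x -70 n 198 y [-58. -39.] z [ 4. 14.]
  x -60 n 142 y [-54. -35.] z [-0. 13.]
  x -50 n 8 y [-48. -36.] z [ 4. 13.]
  x -40 n 15 y [-34. -30.] z [-7. -2.]
tip 298
  x -40 n 6 y [-4.  2.] z [12. 13.]
  x -30 n 32 y [-9.  4.] z [ 8. 15.]
  x -20 n 68 y [-8.  5.] z [ 7. 13.]
  x -10 n 70 y [-12.   7.] z [ 8. 13.]
  x 0 n 85 y [-14.   9.] z [ 7. 13.]
  x 10 n 28 y [-12.   8.] z [ 7. 12.]
```

```bash
python3 -m creep '[{"translation":[0,0,-1],"roll":0,"fingers":0},{"translation":[10,0,-1],"roll":0,"fingers":0},{"translation":[10,0,0],"roll":0,"fingers":0},{"translation":[10,0,0],"roll":0,"fingers":0},{"translation":[8,0,0],"roll":0,"fingers":0},{"translation":[4,0,0],"roll":0,"fingers":0},{"translation":[0,0,0],"roll":0,"fingers":0},{"translation":[0,0,0],"roll":0,"fingers":0}]' 
python3 tab.py
```

```text
time: 12.05
tool_pos: [0.5943, -0.1441, 0.258]
tool_rot: [0.728, -0.054, 0.683, 0.029]
wrist_force: [0.4, 0.7, 0.5]
gripper_width: -0.004
t 12.05 pos [ 0.5943 -0.1441  0.258 ] j [-0.34  0.2   0.28  1.58 -0.01 -0.46] xaxis [ 0.066 -0.031 -0.997] | shift mm [-41.6  -6.    4.4] roll 0.007 F [0.4 0.7 0.5] w -0.004
t 12.05 pos [ 0.5943 -0.1441  0.258 ] j [-0.34  0.2   0.28  1.58 -0.01 -0.46] xaxis [ 0.066 -0.031 -0.997] | shift mm [36.2 -2.9 -0.4] roll 0.007 F [0.4 0.7 0.5] w -0.004
tip cab -0.03785692934780026 -0.019668215921535163 0.23906091412601266
```

```bash
python3 -m creep '[{"translation":[5,0,0],"roll":0,"fingers":0},{"translation":[6,0,0],"roll":0,"fingers":0},{"translation":[6,0,0],"roll":0,"fingers":0},{"translation":[6,0,0],"roll":0,"fingers":0},{"translation":[4,0,0],"roll":0,"fingers":0},{"translation":[0,0,0],"roll":0,"fingers":0},{"translation":[0,0,0],"roll":0,"fingers":0},{"translation":[0,0,0],"roll":0,"fingers":0}]' 
python3 tab.py
```

```text
time: 12.85
tool_pos: [0.5964, -0.145, 0.2318]
tool_rot: [0.729, -0.054, 0.682, 0.029]
wrist_force: [-1.6, 0.8, 2.3]
gripper_width: 0.002
t 12.85 pos [ 0.5964 -0.145   0.2318] j [-0.34  0.2   0.22  1.52 -0.01 -0.46] xaxis [ 0.069 -0.032 -0.997] | shift mm [-67.8  -6.    4.2] roll 0.007 F [-1.6  0.8  2.3] w 0.002
t 12.85 pos [ 0.5964 -0.145   0.2318] j [-0.34  0.2   0.22  1.52 -0.01 -0.46] xaxis [ 0.069 -0.032 -0.997] | shift mm [ 9.9 -2.8 -0.8] roll 0.007 F [-1.6  0.8  2.3] w 0.002
tip cab -0.03584009052182219 -0.020779129578642898 0.21289560560668574
```

Contact with about 2–3 N, as expected; bolt at about 15 mm. About 10 mm more to go.

```bash
python3 -m creep '[{"translation":[4,0,0],"roll":0,"fingers":0},{"translation":[4,0,0],"roll":0,"fingers":0},{"translation":[3,0,0],"roll":0,"fingers":0},{"translation":[1,0,0],"roll":0,"fingers":0},{"translation":[1,0,0],"roll":0,"fingers":0},{"translation":[0,0,0],"roll":0,"fingers":0},{"translation":[0,0,0],"roll":0,"fingers":0},{"translation":[0,0,0],"roll":0,"fingers":0}]' 
python3 tab.py
```

```text
time: 13.65
tool_pos: [0.597, -0.1453, 0.2234]
tool_rot: [0.73, -0.055, 0.68, 0.028]
wrist_force: [-2.3, 1.1, 3.3]
gripper_width: 0.001
t 13.65 pos [ 0.597  -0.1453  0.2234] j [-0.34  0.19  0.2   1.5  -0.01 -0.46] xaxis [ 0.073 -0.034 -0.997] | shift mm [-76.3  -6.1   4.4] roll 0.007 F [-2.3  1.1  3.3] w 0.001
t 13.65 pos [ 0.597  -0.1453  0.2234] j [-0.34  0.19  0.2   1.5  -0.01 -0.46] xaxis [ 0.073 -0.034 -0.997] | shift mm [ 1.5 -2.8 -1. ] roll 0.007 F [-2.3  1.1  3.3] w 0.001
tip cab -0.035157911453854225 -0.021170938750931335 0.2044982145868722
```

```bash
python3 -m creep '[{"translation":[2,0,0],"roll":0,"fingers":0},{"translation":[2,0,0],"roll":0,"fingers":0},{"translation":[1,0,0],"roll":0,"fingers":0},{"translation":[0,0,0],"roll":0,"fingers":0},{"translation":[0,0,0],"roll":0,"fingers":0},{"translation":[0,0,0],"roll":0,"fingers":0},{"translation":[0,0,0],"roll":0,"fingers":0},{"translation":[0,0,0],"roll":0,"fingers":0}]' 
python3 tab.py
```

```text
time: 14.45
tool_pos: [0.5971, -0.1453, 0.2235]
tool_rot: [0.731, -0.056, 0.679, 0.028]
wrist_force: [-1.9, 0.6, 3.2]
gripper_width: 0.004
t 14.45 pos [ 0.5971 -0.1453  0.2235] j [-0.34  0.19  0.2   1.49 -0.01 -0.46] xaxis [ 0.076 -0.035 -0.996] | shift mm [-76.2  -6.1   4.4] roll 0.007 F [-1.9  0.6  3.2] w 0.004
t 14.45 pos [ 0.5971 -0.1453  0.2235] j [-0.34  0.19  0.2   1.49 -0.01 -0.46] xaxis [ 0.076 -0.035 -0.996] | shift mm [ 1.5 -2.7 -1.1] roll 0.007 F [-1.9  0.6  3.2] w 0.004
tip cab -0.03498154047214397 -0.021257241436889698 0.20453749943659932
```

It won't go any lower, so the bolt is at its end. I'll retract upwards, back off and verify.

```bash
python3 -m creep '[{"translation":[-5,0,0],"roll":0,"fingers":0},{"translation":[-12,0,0],"roll":0,"fingers":0},{"translation":[-20,0,0],"roll":0,"fingers":0},{"translation":[-25,0,0],"roll":0,"fingers":0},{"translation":[-25,0,0],"roll":0,"fingers":0},{"translation":[-20,0,-10],"roll":0,"fingers":0},{"translation":[0,0,-25],"roll":0,"fingers":0},{"translation":[0,0,-25],"roll":0,"fingers":0}]' 
python3 -m creep '[{"translation":[0,0,-30],"roll":0,"fingers":0},{"translation":[0,0,-30],"roll":0,"fingers":0},{"translation":[0,0,-20],"roll":0,"fingers":0},{"translation":[0,0,0],"roll":0,"fingers":0},{"translation":[0,0,0],"roll":0,"fingers":0},{"translation":[0,0,0],"roll":0,"fingers":0},{"translation":[0,0,0],"roll":0,"fingers":0},{"translation":[0,0,0],"roll":0,"fingers":0}]'
python3 - <<'E'
from g import *
print(r.state()["tool_pos"],r.state()["wrist_force"])
for n in("top","scene"):
    im,d=r.get_image(n); cv2.imwrite(f"pics/{n}5.png",im[:,:,::-1]); P=cloud(n,d); q=P[...,:2]-O;X=q@ex;Y=q@ey
    m=(X>-.042)&(X<-.02)&(Y>-.032)&(Y<-.012)&(P[...,2]>.15)&(P[...,2]<.24); print(n,"tab z",np.percentile(P[m][:,2],[10,50,90]) if m.any() else None)
    m=(abs(P[...,2]-.246)<.004)&(X<-.02)&(Y>.1)
    if m.sum()>50:
        c=np.c_[X[m],Y[m]]; v=cv2.fitLine(c.astype(np.float32),cv2.DIST_HUBER,0,.01,.01).ravel()[:2]; v*=-np.sign(v[0]); print("leaf angle ~",np.arctan2(-v[0],-v[1]))
    for k in("bolt_tab",): print(k,[(round(o["score"],2),np.round(c2w(n,o["at"]),3)) for o in r.spot_in(n,k)])
E
```

```text
time: 15.25
tool_pos: [0.5318, -0.1494, 0.3277]
tool_rot: [0.731, -0.056, 0.679, 0.028]
wrist_force: [-0.4, 0.5, 0.3]
gripper_width: 0.0
time: 16.05
tool_pos: [0.4521, -0.1605, 0.326]
tool_rot: [0.734, -0.058, 0.676, 0.027]
wrist_force: [0.3, 0.3, 0.7]
gripper_width: 0.001
[ 0.45212339 -0.16048735  0.32598855] [0.26536976 0.28463464 0.70142331]
top tab z [0.20213023 0.2036343  0.20508832]
leaf angle ~ 1.5532506
bolt_tab [(0.66, array([ 0.603, -0.143,  0.203]))]
scene tab z [0.20281738 0.20401987 0.20540212]
leaf angle ~ 1.5967655
bolt_tab [(0.74, array([ 0.598, -0.151,  0.204]))]
```

View pics/top5.png

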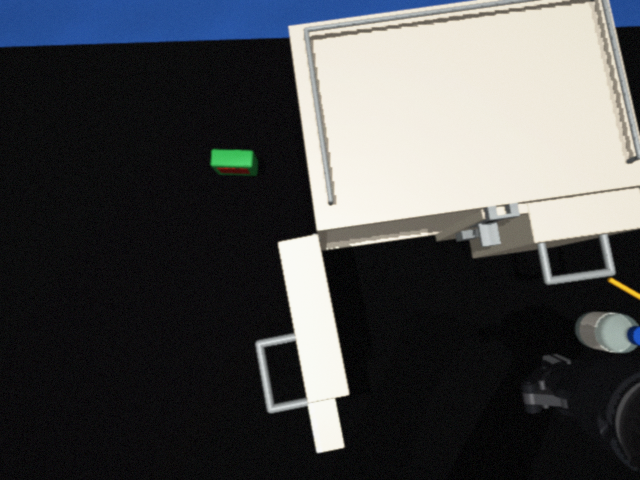

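The leaf stands open from (318,235) to (330,450), and the tab sits low at (488,235). The gripper is clear of everything at (550,390).

```bash
python3 -c "
from bench import r
print(r.job_done())"
```

```text
the job is handed in; nothing more can be done
None
```

The active leaf is open to about a right angle and the flush bolt is fully down. I handed the job in at about 16 s of the 43 s allowed; no verdict is reported.

- **Leaf:** I held the active leaf's pull loosely between the fingers and swung it along its arc. The last pictures put it at about 1.55 rad (top camera) and 1.60 rad (scene camera), against the 1.3 rad needed.
- **Bolt:** I pushed the tab down with the closed fingertips until it would go no lower, with the wrist force reading only 3–4 N. Its top then measured z 0.2036 m (top) and 0.2040 m (scene), about 24 mm below its up position at 0.228 m.
- **Robot:** I drew the gripper back clear; the wrist force at the end was under 1 N, and the last picture shows it touching nothing.

No check failed. The tool leaned about 4–5° while following the arc, which the moves could not correct, so I allowed for it when pushing the bolt.

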